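Put the slide box away in the slide cabinet

ROBOT

A 7-joint arm with a two-finger parallel gripper is mounted at the origin on the work surface. World frame = base frame: x ahead of the robot, y to its left, z up, the work surface at z = 0. Lengths are in mm, angles in rad, forces in N, time in s.
With the tool pointing down it reaches from about 425 to 825 mm from the base axis. Payload 3.6 kg.
Tool frame: the origin (TCP) lies at the very end of the fingers, on their centre line; the grasp point (between the pads) lies 19 mm behind it (env.hold_point_z is the distance from the TCP to the grasp point, in mm); y points along the fingers, x is the direction in which the jaws open and shut, and the axes are right-handed (so a half turn about y gives the same grasp; the last joint's range is limited). The gripper opens to 93 mm and grips with 3 to 60 N. Pads are 15 mm wide; open, the fingers measure 128 mm over their backs; the gripper's body (75 mm by 188 mm) begins 65 mm behind the grasp point.
Start: joints at [-1.155, 0.615, -0.013, 1.423, 0.008, 1.103, -0.04], TCP at [278.47, 587.296, 218.64] pointing down, gripper open.
Joint ranges: [-3.12, 3.12], [-0.3, 2.06], [-1.34, 1.32], [0.26, 2.42], [-1.36, 4.5], [0.01, 1.98], [-2.84, 2.84]. Speed limits (rad/s): [2.79, 2.79, 3.14, 3.14, 3.14, 3.14, 3.14].

INTERFACE

Orientations are given as a unit quaternion [w, x, y, z].
In Python, from workcell import env gives the robot as it stands.
- The arm moves only by the tool send_rows, never from a script. Its arguments are lists of equal length, an entry for each row: "hand": the finger opening in mm, from 0 to 93; "delta_pos": the shift along the world's x, y, z in mm, a list of three; "rotation": the turn, a rotation vector about the world's x, y, z in rad, a list of three. A call has 1 to 5 rows; each row shifts and turns the commanded pose from where the row before left it; what a row does not reach is not made up. A row lasts 1/8 s, in which the tool goes at most 62.5 mm and 10.7 degrees, less where a joint would pass 70% of its speed; a pose out of reach is approached as far as the arm can. A call with a gripper value outside its range is refused whole. The fingers move at their own pace and stop on an object; "newtons" is the grip in N (left out, the last holds). Time passes only in rows, so rows that do not move let the fingers close. It gives the time, the measured TCP pose, the force and the opening at its end, in the units of the state.
- env.get_state(): the state, without advancing time (a new reading comes with each control period).
- env.camera(name): name is "scene" or "top" or "wrist"; returns a dict with "image" (384x512x3 uint8, blue, green, red), "range_z" (384x512 float32, mm along the optical axis (not along the pixel's ray), 0 where there is no reading), "K" (3x3 intrinsics, pixels), "R" (3x3) and "t" (3): a world point X has camera coordinates R X + t; the wrist camera has in their place "hand_eye" (4x4, takes a point from camera to tool coordinates, whose origin is the TCP and whose axes are the tool frame's). Camera axes: x right, y down, z forward; pixel columns grow to the right and rows downward; lengths in mm; the calibration is good to about 2 mm. A picture is of the moment at which its call begins: read the wrist's pose just before it.
- env.hand_in(): hands the job in, once; it reports no verdict.
The state is a dict: "time": time; "joints": joint angles; "dq": joint speeds; "effort": joint torques, N m; "position": TCP position; "eef_rot": TCP orientation; "force": force on the tool from outside, world axes, zero at the start; "wrist_torque": the same for the moment, N m; "width": finger opening in mm.
Only numpy, scipy, OpenCV 4.12 (cv2) and the standard library are available. Lean on these libraries where they do the work, as an engineer would, in place of code of your own. Each camera call takes 0.05 s, during which the arm holds its last target. There are 200 camera calls.

TASK

Pull the white cabinet's drawer (the one with the bar handle) wide open, set the long grey slide box upright into the empty ribbed compartment of the drawer, and push the drawer fully shut with the box inside. Do not let the box drop or slam the drawer, and leave the other things on the desk where they are.

Things in the scene. Friction and masses are not known exactly. Their poses are not given: they have to be found in the camera images.
- drawer (a joint): How far the drawer is out, in m: 0 shut, 0.17 fully out (stop). It starts shut or up to 0.03 ajar. It slides along the cabinet's -x with about 2 N of friction plus light damping and stays where it is left; no spring or latch.
- cabinet_edge (a point): Middle of the upper front edge of the fixed white cabinet's top slab, 155 mm above the desk; x level to the cabinet's back, z up. Cabinet 250 mm deep, 280 wide (y). The slab, 135 to 155 mm up, overhangs the front by 15 mm, so a gripper pointing straight down at the shut drawer's handle meets it: lean the tool 30 to 45 degrees back, away from the front. Place and yaw vary.
- drawer_handle (a point): Middle of the drawer's steel bar handle, which moves with the drawer: a level round bar 12 mm thick, 120 mm long, along this point's y, 65 mm above the desk. x points level into the cabinet (the drawer opens along -x), z up. The bar's centre stands 50 mm in front of the drawer's flat front panel, on a post at each end.
- drawer_front (a point): Middle of the top edge of the drawer's front panel, on its outer face, 132 mm above the desk; moves with the drawer, axes as the handle. The panel is 252 mm wide, 100 mm high, 15 mm thick, and when shut its face is flush with the cabinet's front, 15 mm in +x of the slab's edge.
- compartment (a point): Centre of the empty compartment, on its floor, 38 mm above the desk; moves with the drawer, axes as the handle; 132 mm in +x and 42 mm in +y of the handle. 119 mm (x) by 78 mm (y), ribs round it 12 mm high. Drawer side wall (12 mm above the floor) 78 mm in +y; a fixed tray of slides, 38 mm high, from 82 mm in -y. Inside the cabinet there are 97 mm of room above the floor.
- slidebox_center (a point): Centre of the slide box: a closed grey plastic case 105 mm long (x), 60 mm wide (y), 56 mm high (z), standing upright on the desk, so this point is 28 mm above its underside; 0.18 to 0.35 kg, with a paper label on top. The lid does not open. It fits the compartment with its length along the compartment's x, either way round.
- coverbox_center (a point): Centre of a smaller square grey case, 62 x 62 x 40 mm high, standing on the desk near the slide box; not to be moved. The two cases may stand in either of two places.
- penpot_center (a point): Centre of a dark steel pen pot, 76 mm across, 90 mm high (pens stand up to 160 mm), point 45 mm up; not to be moved.
Things that resemble listed ones, but are neither listed nor needed, are in the scene too. Leave any orange or yellow look-alike of the part that bears slidebox_center alone.

How it is judged:
By the outcome, as a careful person would: the job done as asked, in the order asked, and still so for the second after the job is handed in, with the robot touching nothing.
It also fails if it takes over 72 s, if anything falls off the work surface, if the arm or the gripper's body presses on something with over 40 N, if the wrist force passes 120 N, or if a joint passes its speed limit or range.

## Working session

There is one attempt and no reset: what is moved stays moved. The work goes in short steps, Python scripts to look and compute and a tool call to move; the robot and the scene stay as the last step left them, time stands still between calls to the robot, and variables do not carry over. Pictures are saved under pics/ and viewed, about 8 in all and at most 12, crops included, and the job is handed in when it is done.

Besides the shell and the picture viewer there is one more tool, called as a command line: name --argument value ..., lists and objects as JSON in quotes. send_rows: Moves the arm, as the interface text tells. Its arguments: {"type":"object","properties":{"hand":{"type":"array","items":{"type":"number"}},"delta_pos":{"type":"array","items":{"type":"array","items":{"type":"number"}}},"rotation":{"type":"array","items":{"type":"array","items":{"type":"number"}}},"newtons":{"type":"number"}},"required":["hand","delta_pos","rotation"]}

```bash
mkdir -p pics; ls; cat > h.py <<'E'
import numpy as np, cv2
from workcell import env
from scipy.spatial.transform import Rotation as Ro
def st(): 
    s=env.get_state(); q=s["eef_rot"]; s["Rm"]=Ro.from_quat([q[1],q[2],q[3],q[0]]).as_matrix(); return s
def cam(n):
    s=st(); c=env.camera(n); 
    if n=="wrist":
        T=np.eye(4);T[:3,:3]=s["Rm"];T[:3,3]=s["position"]
        M=T@np.array(c["hand_eye"]); c["Rc"]=M[:3,:3];c["C"]=M[:3,3]
    else:
        c["Rc"]=np.array(c["R"]).T; c["C"]=-c["Rc"]@np.array(c["t"])
    return c
def ray(c,u,v): return c["Rc"]@np.linalg.inv(c["K"])@np.array([u,v,1.])
def onz(c,u,v,z): d=ray(c,u,v); return c["C"]+d*(z-c["C"][2])/d[2]
def cloud(c):
    v,u=np.mgrid[:384,:512]; z=c["range_z"]; P=np.stack([u,v,np.ones_like(u)],-1)@np.linalg.inv(c["K"]).T*z[...,None]
    return P@c["Rc"].T+c["C"]
E
python3 - <<'E'
from h import *
ims=[]
for n in ("scene","top"):
    c=cam(n); np.savez(n+".npz",**{k:np.array(v) for k,v in c.items()})
    cv2.imwrite(f"pics/{n}0.png",cv2.resize(c["image"],(768,576))); print(n,c["C"],c["Rc"][:,2])
s=st();print(s["time"],s["position"],s["Rm"],s["force"],env.hold_point_z)
E
```

```text
pics
scene [1183.48846822 -104.92932298 1000.93639299] [-0.57197849  0.00424612 -0.82025763]
top [ 373.09111581  -70.89983137 1269.8496888 ] [ 0.17440128 -0.02316063 -0.98440225]
0.1 [278.20871961 586.6801017  217.60864298] [[ 4.28428570e-01 -9.43719967e-04 -9.03575160e-01]
 [ 9.03572785e-01 -2.07228679e-03  4.28429608e-01]
 [-2.27678444e-03 -9.99997408e-01 -3.51071875e-05]] [-0.36469283  0.52795227  0.99935178] 18.8
```

View pics/scene0.png

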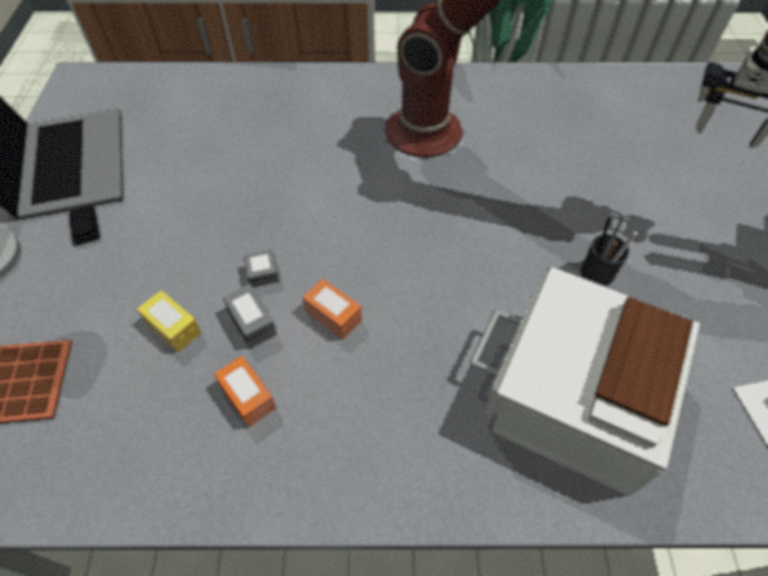

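View pics/top0.png

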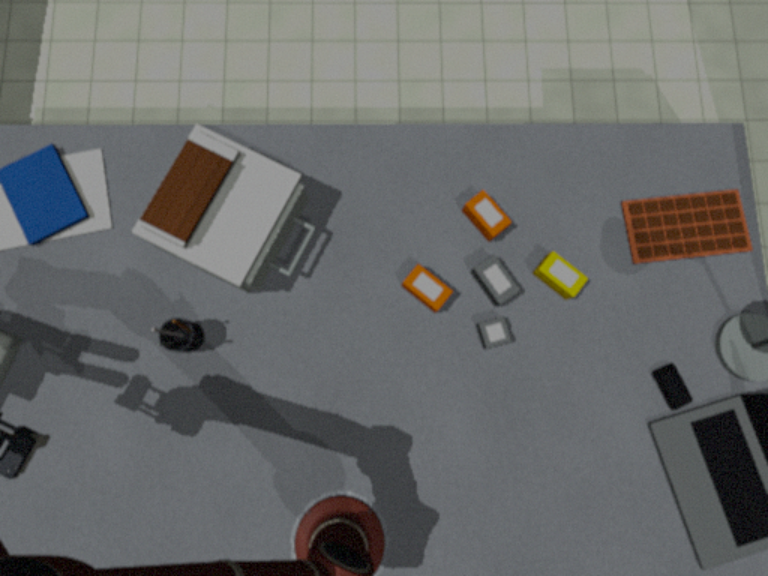

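Seen in the scene picture (768x576): long grey case with label at (250,315), smaller square grey case at (260,265), yellow at (170,318), oranges at (333,308) and (245,388), and the handle at about (480,345). In the top picture the long grey case is at (497,280), the square case at (495,331) and the handle at (300,245). The slide box must be the longer grey one. I'll measure next.

```bash
cat > m1.py <<'E'
from h import *
L=lambda n:dict(np.load(n+".npz"))
def rect(P): 
    r=cv2.minAreaRect(P[:,:2].astype(np.float32)); b=cv2.boxPoints(r); return r,b
cl={n:(L(n),cloud(L(n))) for n in("scene","top")}
for n,(c,P) in cl.items():
    im=c["image"].astype(int); sat=im.max(2)-im.min(2); ok=c["range_z"]>0
    print(n,"desk z",np.median(P[...,2][ok&(abs(P[...,2])<15)&(P[...,0]<800)]))
    # boxes: points between 25 and 90 high, x 350..800,y -450..-50
    m=ok&(P[...,2]>30)&(P[...,2]<75)&(P[...,0]>350)&(P[...,0]<850)&(P[...,1]<-0)&(P[...,1]>-500)
    k,lab,sts,cen=cv2.connectedComponentsWithStats(m.astype(np.uint8))
    for i in range(1,k):
        if sts[i,4]<80: continue
        q=P[lab==i]; zt=np.percentile(q[:,2],90); t=q[q[:,2]>zt-8]; r,b=rect(t)
        print(" box px",cen[i].round(),"sat",np.median(sat[lab==i]),"top z",np.median(t[:,2]).round(1),"c",np.round(r[0],1),"size",np.round(r[1],1),"ang",round(r[2],1))
    m=ok&(P[...,2]>145)&(P[...,2]<162)&(P[...,0]>300)&(P[...,1]>20)&(P[...,1]<520)&(im.min(2)>120)
    k,lab,sts,cen=cv2.connectedComponentsWithStats(m.astype(np.uint8)); i=1+np.argmax(sts[1:,4]); q=P[lab==i]; r,b=rect(q)
    print(" slab z",np.median(q[:,2]),np.round(r,1) if 0 else r, b.round(0).tolist())
    m=ok&(P[...,2]>50)&(P[...,2]<85)&(P[...,0]>400)&(P[...,0]<850)&(P[...,1]>20)&(P[...,1]<250)
    k,lab,sts,cen=cv2.connectedComponentsWithStats(m.astype(np.uint8))
    for i in range(1,k):
        if sts[i,4]>25:
            q=P[lab==i]; r,b=rect(q); print(" bar?",sts[i,4],cen[i].round(),np.median(q[:,2]).round(1),np.percentile(q[:,2],95).round(1),r,b.round(0).tolist())
E
python3 m1.py
python3 - <<'E'
from h import *
c=dict(np.load("top.npz"))["image"]; s=dict(np.load("scene.npz"))["image"]
a=cv2.resize(s[160:290,85:250],(396,312),interpolation=3);b=cv2.resize(c[120:240,260:400],(396,312),interpolation=3)
d=cv2.resize(s[190:300,290:400],(396,288),interpolation=3);e=cv2.resize(c[110:200,150:230],(396,288),interpolation=3)
cv2.imwrite("pics/crop1.png",np.vstack([np.hstack([a,b]),np.hstack([d,e])]))
E
```

```text
scene desk z -1.111774637416488
 box px [173. 176.] sat 3.0 top z 38.7 c [ 462.2 -364.3] size [66.1 61.4] ang 15.2
 box px [221. 203.] sat 80.0 top z 55.1 c [ 567.3 -208.4] size [107.3  61.6] ang 50.1
 box px [165. 208.] sat 3.0 top z 55.0 c [ 584.8 -370.7] size [106.8  60.8] ang 33.8
 box px [122. 216.] sat 107.0 top z 54.6 c [ 612.4 -484.5] size [31.  57.9] ang 89.3
 box px [162. 258.] sat 92.0 top z 55.3 c [ 744.3 -358.3] size [106.7  59.9] ang 38.5
 slab z 154.0045029307954 ((740.7183837890625, 255.47573852539062), (265.2879638671875, 281.32806396484375), 62.88791275024414) [[555.0, 202.0], [805.0, 73.0], [926.0, 309.0], [676.0, 438.0]]
 bar? 309 [326. 227.] 68.8 72.1 ((662.6878051757812, 101.300537109375), (53.810394287109375, 132.699462890625), 63.184940338134766) [[591.0, 107.0], [710.0, 47.0], [734.0, 95.0], [616.0, 155.0]]
 bar? 35 [326. 270.] 69.2 81.0 ((790.8050537109375, 78.44713592529297), (15.667773246765137, 6.639997482299805), 83.39987182617188) [[787.0, 71.0], [793.0, 70.0], [795.0, 86.0], [788.0, 87.0]]
 bar? 204 [346. 285.] 68.0 82.8 ((828.561279296875, 122.7876434
[... 278 characters left out ...]
op z 56.4 c [ 581.5 -369.8] size [104.7  61.4] ang 34.2
 box px [363. 179.] sat 133.0 top z 55.8 c [ 608.4 -484.7] size [30.1 60.7] ang 89.9
 box px [284. 192.] sat 104.5 top z 56.3 c [ 565.5 -207.4] size [104.6  60.2] ang 50.0
 box px [329. 222.] sat 3.0 top z 40.2 c [ 459.7 -362.4] size [62.  61.8] ang 16.0
 slab z 155.16783722886407 ((740.0170288085938, 255.95343017578125), (264.6789245605469, 279.33221435546875), 62.78358459472656) [[555.0, 202.0], [804.0, 74.0], [925.0, 310.0], [676.0, 438.0]]
 bar? 394 [193. 165.] 70.0 81.1 ((660.7588500976562, 105.2598876953125), (59.56138229370117, 250.32728576660156), 61.996463775634766) [[536.0, 138.0], [757.0, 20.0], [785.0, 73.0], [564.0, 190.0]]
```

View pics/crop1.png

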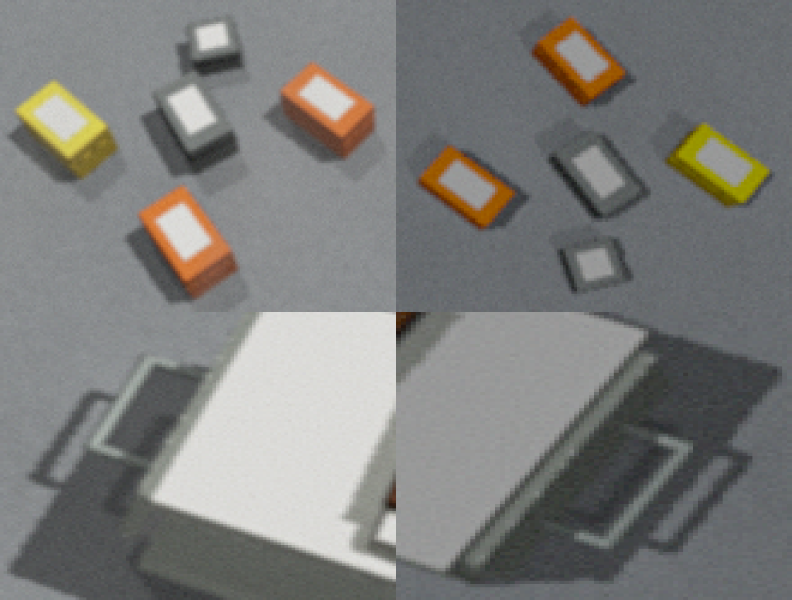

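Slide box = long grey case (scene 250,315; top 497,280). It's the only grey 105x60x56 one, centre (583,-370), long axis at 34°. The square grey case is the cover box, and the orange and yellow ones are look-alikes. Cabinet x is at 62.8° and slab front mid is about (680,138). The handle is about (653,82,65), so the drawer is roughly 27 mm ajar. Moving to a pre-grasp with a 30° lean.

send_rows --hand '[40,40,40,40,40]' --delta_pos '[[28.5,-47.7,10],[28.5,-47.7,10],[28.5,-47.7,10],[28.5,-47.7,5],[28.5,-47.7,0]]' --rotation '[[0.0388,-0.02,-0.0027],[0.0388,-0.02,-0.0027],[0.0388,-0.02,-0.0027],[0.0388,-0.02,-0.0027],[0.0388,-0.02,-0.0027]]' --newtons 20

```text
time: 0.72
position: [421.8, 347.2, 254.0]
eef_rot: [0.636, -0.557, -0.439, 0.304]
force: [0.7, -0.6, 0.3]
width: 47.6
```

send_rows --hand '[40,40,40,40,40]' --delta_pos '[[28.5,-47.7,0],[28.5,-47.7,0],[28.5,-47.7,0],[28.5,-47.7,0],[28.5,-47.7,0]]' --rotation '[[0.0388,-0.02,-0.0027],[0.0388,-0.02,-0.0027],[0.0388,-0.02,-0.0027],[0.0388,-0.02,-0.0027],[0.0388,-0.02,-0.0027]]'

```text
time: 1.35
position: [564.0, 108.7, 253.5]
eef_rot: [0.666, -0.511, -0.493, 0.228]
force: [0.5, 1.5, -0.8]
width: 39.9
```

send_rows --hand '[40,40,40,40]' --delta_pos '[[28.5,-47.7,-5],[28.5,-47.7,-10],[0,0,0],[0,0,0]]' --rotation '[[0.0388,-0.02,-0.0027],[0.0388,-0.02,-0.0027],[0,0,0],[0,0,0]]'

```text
time: 1.85
position: [619.9, 15.5, 238.1]
eef_rot: [0.677, -0.49, -0.513, 0.198]
force: [0.0, -0.0, 1.5]
width: 40.3
```

```bash
cat > m2.py <<'E'
from h import *
import sys
s=st(); print(s["time"],s["position"].round(1) if hasattr(s["position"],"round") else s["position"],s["Rm"].round(3).tolist(),s["width"],s["joints"])
c=cam("wrist"); cv2.imwrite(f"pics/{sys.argv[1]}.png",c["image"]); np.savez("wrist.npz",**{k:np.array(v) for k,v in c.items()})
P=cloud(c); ok=c["range_z"]>0
xc=np.array([.457,.889]);yc=np.array([-.889,.457]);o=np.array([679.7,138.])
X=(P[...,:2]-o)@xc; Y=(P[...,:2]-o)@yc
m=ok&(P[...,2]>55)&(P[...,2]<80)&(X<-25)&(X>-260)&(abs(Y)<80)
q=P[m]; print(m.sum())
b=ok&(abs(Y)<50)&m
if b.sum(): 
    t=P[b]; zt=np.percentile(t[:,2],97); print("bar Xrange",np.percentile(X[b],[2,10,50,90,98]).round(1),"ztop",zt, "X at top",np.median(X[b][t[:,2]>zt-3]))
    for lo in(-50,-25,0,25): 
        k=b&(Y>lo)&(Y<lo+25); print(lo,np.median(X[k]).round(1) if k.any() else None,end="; ")
    print("\nY",np.percentile(Y[m],[1,99]).round(1))
E
python3 m2.py w1
```

```text
1.85 [619.9  15.5 238.1] [[0.395, 0.235, -0.888], [0.77, 0.442, 0.46], [0.5, -0.866, -0.006]] 40.2996066060847 [ 0.30167045  0.50276288 -0.17482362  1.71879832 -0.56914247  0.82925801
  1.62015553]
1231
bar Xrange [-65.9 -65.5 -62.6 -57.3 -55.7] ztop 71.49264373491486 X at top -60.77159056075306
-50 -62.7; -25 -62.7; 0 -62.3; 25 -62.4; 
Y [-61.8  67. ]
```

View pics/w1.png

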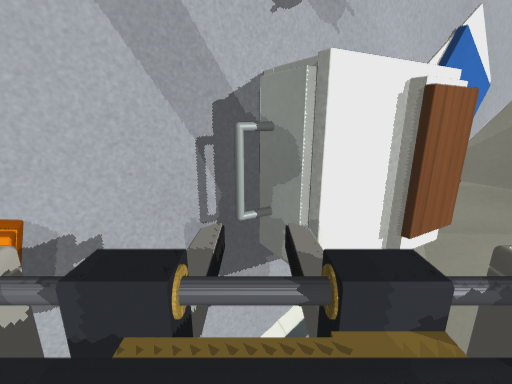

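The wrist picture shows the bar handle at about (240,170), running vertically in the image, with the panel and slab to its right and nothing in the way. The bar measures X=-61 mm from the slab edge with its top at z=71.5, which matches a 65 mm centre with a 6 mm radius, and its middle is at (650,85). Grasping it.

send_rows --hand '[40,40,40]' --delta_pos '[[4.4,14.5,-47],[4.3,14.5,-47],[0,0,0]]' --rotation '[[0,0,0],[0,0,0],[0,0,0]]'

```text
time: 2.28
position: [625.9, 48.1, 142.2]
eef_rot: [0.678, -0.487, -0.513, 0.201]
force: [-0.4, -0.6, 0.7]
width: 39.9
```

send_rows --hand '[40,40,40,40,40]' --delta_pos '[[6.5,12.1,-24],[6.5,12.1,-24],[6.5,12.1,-24],[6.5,12.1,-23.5],[0,0,0]]' --rotation '[[0,0,0],[0,0,0],[0,0,0],[0,0,0],[0,0,0]]'

```text
time: 2.9
position: [655.3, 94.1, 50.3]
eef_rot: [0.676, -0.489, -0.514, 0.198]
force: [0.9, -0.5, -0.3]
width: 40.1
```

send_rows --hand '[8,8,8,8]' --delta_pos '[[0,0,0],[0,0,0],[0,0,0],[0,0,0]]' --rotation '[[0,0,0],[0,0,0],[0,0,0],[0,0,0]]' --newtons 20

```text
time: 3.4
position: [655.9, 92.2, 50.4]
eef_rot: [0.676, -0.491, -0.514, 0.197]
force: [-1.6, -1.0, 5.6]
width: 11.3
```

send_rows --hand '[8,8,8,8,8]' --delta_pos '[[-4.6,-8.9,0],[-8.2,-16,0],[-8.2,-16,0],[-8.2,-16,0],[-8.2,-16,0]]' --rotation '[[0,0,0],[0,0,0],[0,0,0],[0,0,0],[0,0,0]]'

```text
time: 4.03
position: [618.1, 18.6, 50.3]
eef_rot: [0.676, -0.49, -0.514, 0.197]
force: [2.7, 1.6, 5.2]
width: 11.2
```

send_rows --hand '[8,8,8,8,8]' --delta_pos '[[-8.2,-16,0],[-8.2,-16,0],[-6.4,-12.4,0],[-4,-8,0],[0,0,0]]' --rotation '[[0,0,0],[0,0,0],[0,0,0],[0,0,0],[0,0,0]]'

```text
time: 4.65
position: [590.5, -35.2, 50.3]
eef_rot: [0.676, -0.491, -0.513, 0.197]
force: [-1.0, -1.5, 9.8]
width: 11.2
```

send_rows --hand '[38,38,38,38]' --delta_pos '[[-0.7,-1.3,0],[0,0,0],[0,0,0],[0,0,0]]' --rotation '[[0,0,0],[0,0,0],[0,0,0],[0,0,0]]'

```text
time: 5.15
position: [589.8, -34.3, 48.7]
eef_rot: [0.676, -0.49, -0.513, 0.198]
force: [-0.0, -0.8, 0.5]
width: 37.7
```

send_rows --hand '[38,38,38,38,38]' --delta_pos '[[-3.5,-6.6,13],[-7,-13.2,26],[-7,-13.2,26],[0,0,45],[0,0,45]]' --rotation '[[0,0,0],[0,0,0],[0,0,0],[0,0,0],[0,0,0]]'

```text
time: 5.78
position: [572.2, -67.9, 206.2]
eef_rot: [0.676, -0.491, -0.513, 0.198]
force: [0.6, 0.5, 0.4]
width: 38.3
```

```bash
python3 - <<'E'
from h import *
s=st(); print(s["time"],s["position"],s["force"],s["width"],s["Rm"].round(3).tolist())
for n in("scene","top"):
    c=cam(n); np.savez(n+"1.npz",**{k:np.array(v) for k,v in c.items()}); P=cloud(c); ok=c["range_z"]>0
    xc=np.array([.457,.889]);yc=np.array([-.889,.457]);o=np.array([679.7,138.])
    X=(P[...,:2]-o)@xc; Y=(P[...,:2]-o)@yc; z=P[...,2]
    m=ok&(z>60)&(z<78)&(X<-190)&(X>-230)&(abs(Y)<75); print(n,"bar",m.sum(),np.median(X[m]),np.median(z[m]),np.percentile(Y[m],[2,98]))
    m=ok&(z>122)&(z<140)&(X<-100)&(X>-190)&(abs(Y)<140); print("panel top",m.sum(),np.percentile(X[m],[5,50,95]),np.median(z[m]),np.percentile(Y[m],[1,99]))
    m=ok&(z>28)&(z<45)&(X<-20)&(X>-120)&(abs(Y-42)<30); print("floor",m.sum(),np.median(z[m]))
    cv2.imwrite(f"pics/{n}1.png",cv2.resize(c["image"][90:250,120:260] if n=="top" else c["image"][150:300,270:430],(700,600)))
E
```

```text
5.775 [572.24103207 -67.93095401 206.19175743] [0.58363267 0.46913766 0.44029121] 38.31486076520215 [[0.395, 0.237, -0.887], [0.771, 0.44, 0.461], [0.5, -0.866, -0.009]]
scene bar 185 -202.52974270150435 68.86255690592736 [-66.20976629  60.1458519 ]
panel top 471 [-153.6807051  -146.22428104 -139.67656999] 130.8503784716728 [-126.46316993  120.93400814]
floor 607 37.103254041375294
top bar 82 -204.24674084202636 69.66903603487435 [-5.94819527 65.35432326]
panel top 372 [-154.22962328 -147.61639581 -140.50338981] 131.9197506157209 [-121.98157863  124.0360534 ]
floor 474 38.195276813545206
```

View pics/top1.png

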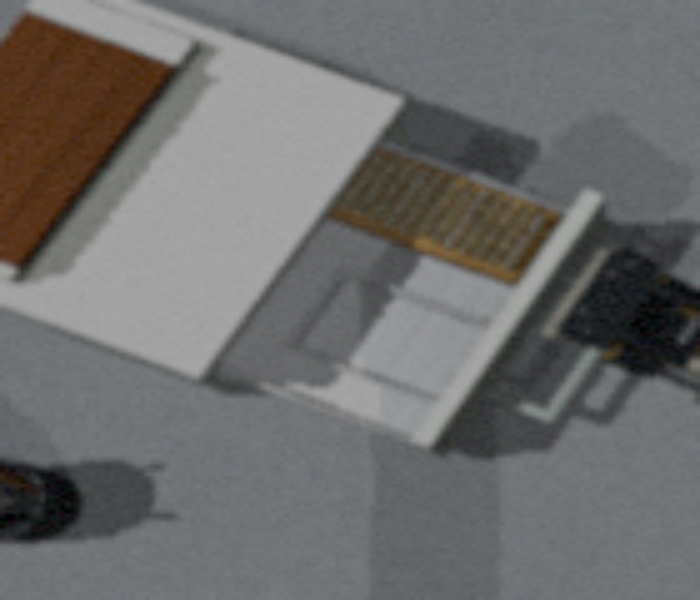

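The picture shows the drawer wide open with the empty ribbed compartment at about (370,300) in the crop and the slide tray at (450,210). The handle is at X=-204, which is 169 mm out. Compartment centre is about (609,93) with its floor at z=38. Now to the slide box.

send_rows --hand '[90,90,90,90,90]' --delta_pos '[[0,-20,5],[0,-20,5],[0,-20,5],[1,-20,0],[1,-20,0]]' --rotation '[[-0.155,0.0798,0],[-0.155,0.0798,0],[-0.155,0.0798,0],[0,0,-0.173],[0,0,-0.173]]'

```text
time: 6.5
position: [574.5, -166.7, 218.9]
eef_rot: [-0.656, 0.661, 0.259, -0.257]
force: [-0.6, -1.1, -0.3]
width: 83.2
```

send_rows --hand '[90,90,90,90,90]' --delta_pos '[[1,-20,0],[1,-20,0],[1,-20,0],[1,-20,0],[1,-20,0]]' --rotation '[[0,0,-0.173],[0,0,-0.173],[0,0,-0.173],[0,0,-0.173],[0,0,-0.173]]'

```text
time: 7.12
position: [579.0, -267.7, 218.7]
eef_rot: [-0.703, 0.709, -0.043, 0.042]
force: [-0.2, -0.7, -0.3]
width: 89.8
```

send_rows --hand '[90,90,90,90,90]' --delta_pos '[[1,-20,0],[1,-20,0],[1,-20,0],[1,-20,0],[0,-20,0]]' --rotation '[[0,0,-0.173],[0,0,-0.173],[0,0,-0.173],[0,0,-0.173],[0,0,-0.173]]'

```text
time: 7.75
position: [583.2, -367.6, 218.5]
eef_rot: [-0.621, 0.626, -0.336, 0.332]
force: [0.4, 0.5, -0.8]
width: 90.0
```

send_rows --hand '[90,90]' --delta_pos '[[0,0,0],[0,0,0]]' --rotation '[[0,0,0],[0,0,0]]'

```text
time: 8.0
position: [583.8, -366.1, 218.7]
eef_rot: [-0.622, 0.627, -0.333, 0.33]
force: [-0.3, 0.5, 0.2]
width: 89.6
```

```bash
python3 - <<'E'
from h import *
s=st(); print(s["time"],s["position"],s["joints"],s["width"],s["Rm"].round(3).tolist())
c=cam("wrist"); cv2.imwrite("pics/w2.png",c["image"]); P=cloud(c); im=c["image"].astype(int)
m=(c["range_z"]>0)&(P[...,2]>48)&(P[...,2]<64)&(im.max(2)-im.min(2)<30)&(np.hypot(P[...,0]-583,P[...,1]+370)<80)
k,lab,sts,cen=cv2.connectedComponentsWithStats(m.astype(np.uint8)); i=1+np.argmax(sts[1:,4]); q=P[lab==i]
print(sts[i],np.median(q[:,2]),cv2.minAreaRect(q[:,:2].astype(np.float32)))
E
```

```text
8.0 [ 583.7711069  -366.10335225  218.73575864] [ 0.21670557  0.74888136  0.62685234  1.30056489 -0.42969163  1.23032806
 -0.11807515] 89.60139677550796 [[0.561, -0.007, 0.828], [-0.828, -0.003, 0.561], [-0.001, -1.0, -0.008]]
[ 232  139   50   83 3979] 55.77707458667692 ((582.5728149414062, -368.8905029296875), (104.4357681274414, 60.2096061706543), 34.07284927368164)
```

View pics/w2.png

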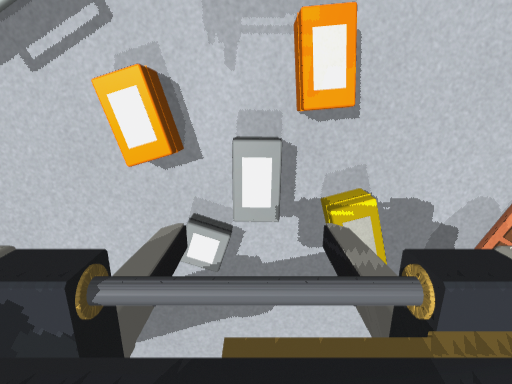

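The wrist view shows the long grey case with its label at (257,180), aligned with the jaws. The small grey case is at (205,243), yellow at (355,225), and oranges at (137,115) and (328,57), so the target is confirmed. Measured centre (582.6,-368.9), top 55.8, yaw 34.1°. Descending.

send_rows --hand '[90,90,90,90,90]' --delta_pos '[[-1.2,-2.9,-40],[0,0,-45],[0,0,-45],[0,0,-40],[0,0,-27]]' --rotation '[[0,0,0],[0,0,0],[0,0,0],[0,0,0],[0,0,0]]'

```text
time: 8.68
position: [582.5, -367.9, 20.1]
eef_rot: [-0.623, 0.627, -0.334, 0.329]
force: [-0.8, 0.2, 1.1]
width: 90.1
```

send_rows --hand '[90,54,54,54,54]' --delta_pos '[[0,0,0],[0,0,0],[0,0,0],[0,0,0],[0,0,0]]' --rotation '[[0,0,0],[0,0,0],[0,0,0],[0,0,0],[0,0,0]]' --newtons 25

```text
time: 9.3
position: [582.8, -370.1, 23.1]
eef_rot: [-0.622, 0.627, -0.333, 0.331]
force: [0.4, 1.4, 3.7]
width: 60.0
```

send_rows --hand '[54,54,54]' --delta_pos '[[0,0,0],[0,0,10],[0,0,20]]' --rotation '[[0,0,0],[0,0,0],[0,0,0]]'

```text
time: 9.68
position: [581.6, -369.4, 51.3]
eef_rot: [-0.621, 0.627, -0.335, 0.33]
force: [0.2, -0.1, -3.7]
width: 60.1
```

send_rows --hand '[54,54,54,54,54]' --delta_pos '[[0,0,40],[0,0,45],[0,0,45],[1,15,35],[2,30,10]]' --rotation '[[0,0,0],[0,0,0],[0,0,0],[0,0,0],[0,0,0.05]]'

```text
time: 10.3
position: [585.3, -328.2, 231.6]
eef_rot: [-0.628, 0.636, -0.316, 0.319]
force: [0.6, 0.6, -3.3]
width: 59.6
```

send_rows --hand '[54,54,54,54,54]' --delta_pos '[[3,40,0],[3,44,0],[3,44,0],[3,44,0],[3,44,0]]' --rotation '[[0,0,0.05],[0,0,0.05],[0,0,0.05],[0,0,0.05],[0,0,0.05]]'

```text
time: 10.92
position: [600.4, -108.1, 228.2]
eef_rot: [-0.664, 0.67, -0.235, 0.235]
force: [0.2, 0.1, -2.8]
width: 59.8
```

send_rows --hand '[54,54,54,54,54]' --delta_pos '[[3,44,0],[3,44,0],[2,40,0],[1,30,0],[1,20,0]]' --rotation '[[0,0,0.05],[0,0,0.05],[0,0,0.05],[0,0,0.05],[0,0,0]]'

```text
time: 11.55
position: [610.5, 70.5, 227.9]
eef_rot: [-0.684, 0.69, -0.168, 0.167]
force: [0.1, -0.6, -3.6]
width: 60.0
```

send_rows --hand '[54,54,54]' --delta_pos '[[0,20,0],[0,0,0],[0,0,0]]' --rotation '[[0,0,0],[0,0,0],[0,0,0]]'

```text
time: 11.92
position: [610.6, 86.9, 227.3]
eef_rot: [-0.683, 0.69, -0.169, 0.168]
force: [0.5, -0.6, -2.7]
width: 59.8
```

```bash
python3 - <<'E'
from h import *
s=st(); print(s["time"],s["position"],s["width"],s["force"],s["Rm"].round(3).tolist())
c=cam("wrist"); P=cloud(c); Z=c["range_z"]; np.savez("wrist3.npz",**{k:np.array(v) for k,v in c.items()})
im=c["image"].copy()
xc=np.array([.457,.889]);yc=np.array([-.889,.457]);o=np.array([679.7,138.])
X=(P[...,:2]-o)@xc; Y=(P[...,:2]-o)@yc; z=P[...,2]; ok=Z>0
# held box
m=ok&(z>s["position"][2]+20)&(z<s["position"][2]+60)&(np.hypot(P[...,0]-s["position"][0],P[...,1]-s["position"][1])<75)
# ribs: height 45..56 inside drawer
r=ok&(z>45)&(z<55)&(X>-138)&(X<0)&(Y>-10)&(Y<118)
h,xe=np.histogram(X[r],np.arange(-140,5,4)); print(dict(zip(xe[:-1].astype(int),h)))
h,xe=np.histogram(Y[r],np.arange(-12,120,4)); print(dict(zip(xe[:-1].astype(int),h)))
p=ok&(z>125)&(z<137)&(X<-100)&(X>-190)&(abs(Y)<140); print("panel",np.percentile(X[p],[3,97]) if p.any() else 0)
for n in ("top","scene"):
    d=cam(n); np.savez(n+"3.npz",**{k:np.array(v) for k,v in d.items()}); Q=cloud(d); k=(d["range_z"]>0)&(abs(Q[...,2]-s["position"][2]-36)<12)&(np.hypot(Q[...,0]-s["position"][0],Q[...,1]-s["position"][1])<70)
    print(n,k.sum())
cv2.imwrite("pics/w3.png",im)
E
```

```text
11.925 [610.58169725  86.93227738 227.2785407 ] 59.822747127927386 [ 0.45978211 -0.5697714  -2.7195924 ] [[0.887, -0.003, 0.463], [-0.463, -0.01, 0.886], [0.002, -1.0, -0.01]]
{np.int64(-140): np.int64(1), np.int64(-136): np.int64(0), np.int64(-132): np.int64(0), np.int64(-128): np.int64(0), np.int64(-124): np.int64(0), np.int64(-120): np.int64(0), np.int64(-116): np.int64(0), np.int64(-112): np.int64(0), np.int64(-108): np.int64(0), np.int64(-104): np.int64(0), np.int64(-100): np.int64(0), np.int64(-96): np.int64(0), np.int64(-92): np.int64(0), np.int64(-88): np.int64(0), np.int64(-84): np.int64(0), np.int64(-80): np.int64(0), np.int64(-76): np.int64(0), np.int64(-72): np.int64(0), np.int64(-68): np.int64(0), np.int64(-64): np.int64(0), np.int64(-60): np.int64(0), np.int64(-56): np.int64(0), np.int64(-52): np.int64(0), np.int64(-48): np.int64(0), np.int64(-44): np.int64(22), np.int64(-40): np.int64(21), np.int64(-36): np.int64(25), np.int64(-32): np.int64(23), np.int64(-28): np.int64(18), np.int64(-24): np.int64(25), np.int64(-20): np.int64(28), np.int64(-16): np.int64(24), np.int64
[... 341 characters left out ...]
t64(9), np.int64(24): np.int64(12), np.int64(28): np.int64(9), np.int64(32): np.int64(9), np.int64(36): np.int64(16), np.int64(40): np.int64(12), np.int64(44): np.int64(12), np.int64(48): np.int64(12), np.int64(52): np.int64(16), np.int64(56): np.int64(12), np.int64(60): np.int64(12), np.int64(64): np.int64(16), np.int64(68): np.int64(12), np.int64(72): np.int64(11), np.int64(76): np.int64(12), np.int64(80): np.int64(56), np.int64(84): np.int64(65), np.int64(88): np.int64(0), np.int64(92): np.int64(0), np.int64(96): np.int64(0), np.int64(100): np.int64(0), np.int64(104): np.int64(0), np.int64(108): np.int64(0), np.int64(112): np.int64(1)}
panel [-149.31841864 -137.42078611]
top 292
scene 233
```

View pics/w3.png

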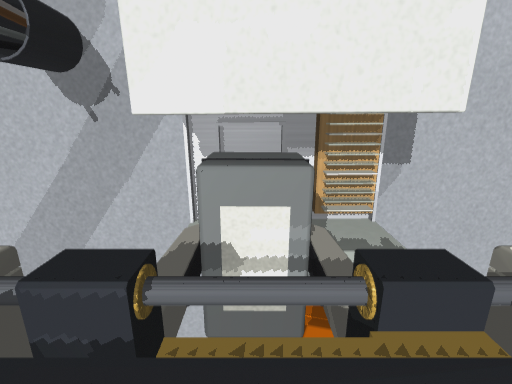

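The held box is upright and aligned in the wrist view, at about (255,245). The ribs measured at X=-10 and Y of about 2 and 83 put the compartment centre at (609,93.4), as expected. Lowering.

send_rows --hand '[54,54,54,54,54]' --delta_pos '[[-1.5,6.5,0],[0,0,-40],[0,0,-45],[0,0,-40],[0,0,-18]]' --rotation '[[0,0,0],[0,0,0],[0,0,0],[0,0,0],[0,0,0]]'

```text
time: 12.7
position: [607.6, 95.8, 81.8]
eef_rot: [-0.684, 0.69, -0.169, 0.166]
force: [-0.2, -0.8, -1.8]
width: 59.8
```

send_rows --hand '[54,54]' --delta_pos '[[0,0,0],[0,0,0]]' --rotation '[[0,0,0],[0,0,0]]'

```text
time: 12.95
position: [610.7, 95.2, 85.9]
eef_rot: [-0.684, 0.689, -0.167, 0.168]
force: [0.1, 0.3, -2.9]
width: 60.0
```

```bash
python3 - <<'E'
from h import *
s=st(); print(s["time"],s["position"],s["width"],s["force"],s["Rm"].round(3).tolist())
xc=np.array([.457,.889]);yc=np.array([-.889,.457]);o=np.array([679.7,138.])
p=np.array(s["position"][:2]); print("tcp XY",(p-o)@xc,(p-o)@yc)
for n in("scene","top","wrist"):
    c=cam(n);P=cloud(c);X=(P[...,:2]-o)@xc; Y=(P[...,:2]-o)@yc; z=P[...,2]; t=s["position"][2]+35
    m=(c["range_z"]>0)&(abs(z-t)<9)&(X>-132)&(X<-8)&(Y>5)&(Y<80)
    print(n,m.sum(),"top z",np.median(z[m]),"X",np.percentile(X[m],[1,99]).round(1),"Y",np.percentile(Y[m],[1,99]).round(1))
    if n=="scene": cv2.imwrite("pics/s4.png",cv2.resize(c["image"][150:300,270:430],(640,600)))
E
```

```text
12.95 [610.69047206  95.19943391  85.94213607] 59.979352849462565 [ 0.051639    0.26803692 -2.93404897] [[0.887, 0.0, 0.461], [-0.461, -0.008, 0.887], [0.004, -1.0, -0.007]]
tcp XY -69.58705752312045 41.789611634512
scene 226 top z 117.77158084416982 X [-122.6  -18.6] Y [ 9.4 72.4]
top 211 top z 118.97509934782329 X [-122.7  -76.4] Y [12.9 71.8]
wrist 16512 top z 118.73233307832766 X [-118.3  -17. ] Y [10.5 74.6]
```

View pics/s4.png

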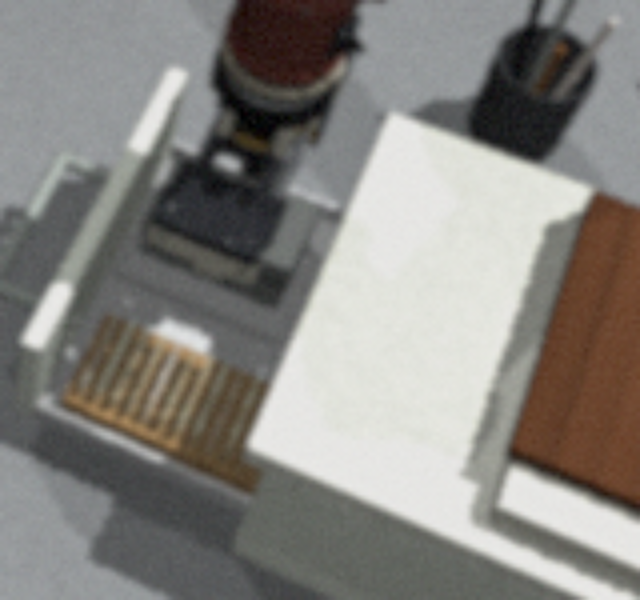

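The box is over the compartment: X is -70 against the target -71.5, Y 42, and its underside is at about 63. Lowering gently.

send_rows --hand '[54,54,54,54,54]' --delta_pos '[[-0.5,-1,-8],[0,0,-8],[0,0,-4],[0,0,-2],[0,0,0]]' --rotation '[[0,0,0],[0,0,0],[0,0,0],[0,0,0],[0,0,0]]'

```text
time: 13.72
position: [608.5, 94.2, 61.9]
eef_rot: [-0.684, 0.69, -0.168, 0.167]
force: [-0.9, -0.1, -2.0]
width: 59.6
```

send_rows --hand '[54,54,54]' --delta_pos '[[0,0,-1.5],[0,0,0],[0,0,0]]' --rotation '[[0,0,0],[0,0,0],[0,0,0]]'

```text
time: 14.1
position: [608.9, 94.3, 61.1]
eef_rot: [-0.684, 0.69, -0.168, 0.167]
force: [-0.3, 0.2, 0.1]
width: 59.8
```

send_rows --hand '[54,54]' --delta_pos '[[0,0,-1],[0,0,0]]' --rotation '[[0,0,0],[0,0,0]]'

```text
time: 14.35
position: [608.9, 94.3, 61.1]
eef_rot: [-0.684, 0.69, -0.168, 0.167]
force: [-1.3, 0.6, 5.4]
width: 59.7
```

send_rows --hand '[62,66,72,78,78]' --delta_pos '[[0,0,0],[0,0,0],[0,0,0],[0,0,0],[0,0,0]]' --rotation '[[0,0,0],[0,0,0],[0,0,0],[0,0,0],[0,0,0]]'

```text
time: 14.98
position: [608.6, 94.3, 59.5]
eef_rot: [-0.684, 0.69, -0.168, 0.167]
force: [0.7, 0.2, -1.0]
width: 77.7
```

send_rows --hand '[78,78,78,78,78]' --delta_pos '[[0,0,15],[0,0,30],[0,0,45],[0,0,50],[0,0,25]]' --rotation '[[0,0,0],[0,0,0],[0,0,0],[0,0,0],[0,0,0]]'

```text
time: 15.6
position: [610.0, 93.8, 229.1]
eef_rot: [-0.685, 0.689, -0.166, 0.169]
force: [0.5, 0.4, -1.4]
width: 78.2
```

```bash
cat > chk.py <<'E'
from h import *
s=st(); print(s["time"],s["position"],s["width"],s["force"],s["Rm"].round(3).tolist(),s["joints"])
xc=np.array([.457,.889]);yc=np.array([-.889,.457]);o=np.array([679.7,138.])
for n in("scene","top","wrist"):
    c=cam(n);P=cloud(c);X=(P[...,:2]-o)@xc; Y=(P[...,:2]-o)@yc; z=P[...,2]; ok=c["range_z"]>0
    m=ok&(abs(z-94)<9)&(X>-132)&(X<-8)&(Y>0)&(Y<85)
    if m.sum()>20: print(n,m.sum(),"box top z",np.percentile(z[m],[5,50,95]).round(1),"X",np.percentile(X[m],[1,99]).round(1),"Y",np.percentile(Y[m],[1,99]).round(1),cv2.minAreaRect(P[m][:,:2].astype(np.float32)))
    m=ok&(z>60)&(z<78)&(X<-20)&(X>-230)&(abs(Y)<58)
    m&=X<np.percentile(X[m],2)+14 if m.any() else m
    if m.any(): print(n,"bar X",np.median(X[m]))
    p=ok&(z>126)&(z<138)&(X<-2)&(X>-190)&(abs(Y)<125)
    if p.sum()>20: print(n,"panel X",np.percentile(X[p],[3,97]))
    cv2.imwrite(f"pics/chk_{n}.png",c["image"])
E
python3 chk.py
```

```text
15.6 [609.99622044  93.77150833 229.12793485] 78.23817883740206 [ 0.47294966  0.36089533 -1.37255255] [[0.887, 0.003, 0.461], [-0.461, -0.007, 0.887], [0.006, -1.0, -0.005]] [-0.50833387  0.59898811  0.54283946  1.52370513 -0.32318409  1.10793912
 -0.37772998]
scene 715 box top z [88.9 92.8 95.7] X [-123.4  -21. ] Y [10.3 69.8] ((611.1187133789062, 91.57632446289062), (105.0521011352539, 62.492401123046875), 62.05061721801758)
scene bar X -203.44227505104368
scene panel X [-154.01856871 -139.76507822]
top 424 box top z [90.  94.  97.8] X [-124.6  -31.8] Y [13.9 72.6] ((605.5744018554688, 88.45702362060547), (94.433349609375, 59.575592041015625), 62.52471923828125)
top bar X -204.65147773723004
top panel X [-154.21135528 -139.98586922]
wrist 4684 box top z [92.3 93.8 95. ] X [-121.2  -18.7] Y [14.4 72.8] ((608.6864013671875, 95.1202392578125), (104.60108184814453, 60.04148864746094), 62.31368637084961)
wrist bar X -198.08453748123344
wrist panel X [-152.00125717 -137.82941371]
```

View pics/chk_wrist.png

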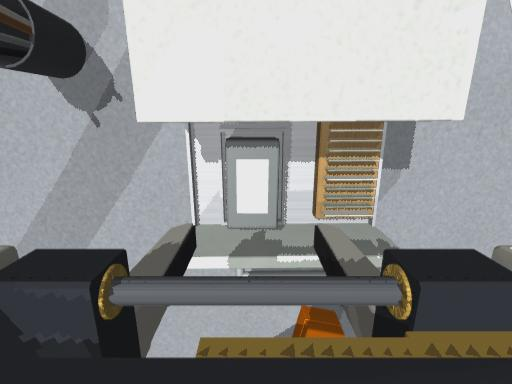

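The box sits flat in the compartment: top at 94 over the whole face, inside the ribs, aligned with the cabinet's 62.8° to within 1°. The wrist view shows it at (253,185) inside the rib frame. Next I'll close the jaws, lean 20° and go in front of the bar to push.

send_rows --hand '[0,0,0,0,0]' --delta_pos '[[-7.5,-35,0],[-11,-50,0],[-11,-50,0],[-8.5,-30,-20],[0,0,-40]]' --rotation '[[0,0,0],[0.1034,-0.0532,0],[0.1034,-0.0532,0],[0.1034,-0.0532,0],[0,0,0]]'

```text
time: 16.38
position: [568.7, -79.7, 163.9]
eef_rot: [0.791, -0.561, 0.141, -0.2]
force: [0.8, 0.8, 0.4]
width: 32.4
```

send_rows --hand '[0,0,0,0,0]' --delta_pos '[[0,0,-45],[0,0,-45],[0,0,-30],[0,0,0],[0,0,0]]' --rotation '[[0,0,0],[0,0,0],[0,0,0],[0,0,0],[0,0,0]]'

```text
time: 17.0
position: [570.7, -70.8, 45.0]
eef_rot: [0.793, -0.561, 0.137, -0.194]
force: [0.3, -0.7, 0.6]
width: 0.5
```

```bash
python3 chk.py; cd pics; python3 -c "
import cv2;a=cv2.imread('chk_scene.png')[130:300,230:430];cv2.imwrite('s6.png',cv2.resize(a,(700,595)))"
```

```text
17.0 [570.67299601 -70.78138146  45.01402615] 0.46604564672179816 [ 0.26118401 -0.70038612  0.60118054] [[0.887, 0.153, 0.435], [-0.461, 0.296, 0.836], [-0.001, -0.943, 0.334]] [ 0.1404273   0.72987953  0.19779492  1.90798466 -0.86357247  0.63113815
  0.5456147 ]
scene 720 box top z [88.6 92.7 95.7] X [-123.3  -21. ] Y [10.5 68.9] ((610.3289184570312, 91.96601867675781), (104.98111724853516, 62.70280075073242), 62.26572036743164)
scene bar X -203.34289770448152
scene panel X [-154.03179749 -139.74315841]
top 547 box top z [90.1 94.1 98.1] X [-124.2  -21.3] Y [14.  72.6] ((607.7003173828125, 92.8467025756836), (104.2405776977539, 59.39786148071289), 62.37648010253906)
top bar X -204.69657177964388
top panel X [-154.26355242 -139.8046306 ]
wrist bar X -203.56039962933642
wrist panel X [-153.5937598 -142.1716186]
```

View pics/s6.png

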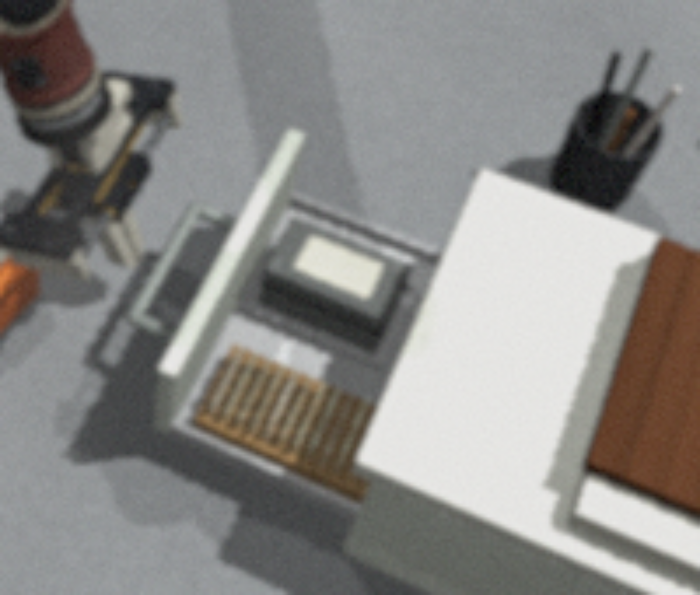

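The scene shows the box seated at (335,280), closed fingers standing just outside the bar at about (120,240), and a clear way in. Pushing.

send_rows --hand '[0,0,0,0,0]' --delta_pos '[[5.5,10.7,0],[3.7,7.1,0],[2.3,4.5,0],[3.7,7.1,0],[5.5,10.7,0]]' --rotation '[[0,0,0],[0,0,0],[0,0,0],[0,0,0],[0,0,0]]'

```text
time: 17.77
position: [591.1, -31.4, 44.4]
eef_rot: [0.793, -0.561, 0.138, -0.194]
force: [-1.1, -2.5, -0.1]
width: 0.6
```

send_rows --hand '[0,0,0,0,0]' --delta_pos '[[6.4,12.4,0],[6.4,12.4,0],[6.4,12.4,0],[6.4,12.4,0],[6.4,12.4,0]]' --rotation '[[0,0,0],[0,0,0],[0,0,0],[0,0,0],[0,0,0]]'

```text
time: 18.4
position: [623.6, 32.1, 44.4]
eef_rot: [0.793, -0.561, 0.137, -0.193]
force: [-0.7, -2.8, -2.2]
width: 0.2
```

send_rows --hand '[0,0,0,0,0]' --delta_pos '[[6.4,12.4,0],[6.4,12.4,0],[5.5,10.7,0],[3.7,7.1,0],[0,0,0]]' --rotation '[[0,0,0],[0,0,0],[0,0,0],[0,0,0],[0,0,0]]'

```text
time: 19.02
position: [645.6, 76.6, 45.2]
eef_rot: [0.794, -0.56, 0.137, -0.192]
force: [0.9, -0.6, -0.1]
width: 0.4
```

```bash
python3 chk.py
```

```text
19.025 [645.57826525  76.58936988  45.20529335] 0.41225032369446474 [ 0.91446383 -0.56556414 -0.13351807] [[0.889, 0.153, 0.432], [-0.459, 0.3, 0.837], [-0.002, -0.942, 0.336]] [-0.14569305  0.78334231  0.23171829  1.76447616 -0.86883045  0.6324127
  0.25288743]
scene bar X -67.08699869018001
scene panel X [-123.69680423   -2.40276263]
top 38 box top z [ 85.6  93.5 102.2] X [-12.4 -10.3] Y [ 2.9 83.9] ((635.907958984375, 147.73434448242188), (2.1609725952148438, 83.07366943359375), 62.777347564697266)
top bar X -57.2941423315592
top panel X [-12.33674918  -2.35159897]
wrist 2300 box top z [ 86.1  94.8 102.2] X [-82.9 -10.1] Y [ 0.3 83.9] ((645.7429809570312, 125.0578842163086), (57.490501403808594, 112.4450454711914), 20.698442459106445)
wrist bar X -63.268827444348155
wrist panel X [-100.67707566   -2.40528849]
```

About 25 mm remain. Finishing slowly until the stop is felt.

send_rows --hand '[0,0,0,0,0]' --delta_pos '[[2.3,4.4,0],[2.7,5.3,0],[2.3,4.4,0],[1.8,3.6,0],[1.1,2.2,0]]' --rotation '[[0,0,0],[0,0,0],[0,0,0],[0,0,0],[0,0,0]]'

```text
time: 19.8
position: [656.0, 93.9, 44.7]
eef_rot: [0.793, -0.561, 0.137, -0.194]
force: [-0.1, -2.2, 0.8]
width: 0.6
```

send_rows --hand '[0,0,0,0]' --delta_pos '[[0.7,1.3,0],[0.7,1.3,0],[0.5,0.9,0],[0,0,0]]' --rotation '[[0,0,0],[0,0,0],[0,0,0],[0,0,0]]'

```text
time: 20.3
position: [657.4, 97.6, 44.6]
eef_rot: [0.793, -0.561, 0.137, -0.193]
force: [-0.6, -1.7, -0.5]
width: 0.5
```

send_rows --hand '[0,0,0,0]' --delta_pos '[[0.5,0.9,0],[0.5,0.9,0],[0,0,0],[0,0,0]]' --rotation '[[0,0,0],[0,0,0],[0,0,0],[0,0,0]]'

```text
time: 20.8
position: [658.3, 99.5, 44.6]
eef_rot: [0.794, -0.561, 0.137, -0.193]
force: [-0.1, -1.5, -0.3]
width: 0.5
```

send_rows --hand '[0,0,0]' --delta_pos '[[0.5,0.9,0],[0.5,0.9,0],[0,0,0]]' --rotation '[[0,0,0],[0,0,0],[0,0,0]]'

```text
time: 21.18
position: [658.9, 100.6, 44.5]
eef_rot: [0.793, -0.561, 0.137, -0.193]
force: [-1.9, -2.9, 0.2]
width: 0.2
```

send_rows --hand '[0,0,0]' --delta_pos '[[0.5,0.9,0],[0,0,0],[0,0,0]]' --rotation '[[0,0,0],[0,0,0],[0,0,0]]'

```text
time: 21.55
position: [659.0, 100.7, 44.3]
eef_rot: [0.793, -0.561, 0.138, -0.193]
force: [-3.3, -4.4, 1.0]
width: 0.5
```

send_rows --hand '[0,0,0]' --delta_pos '[[0.5,0.9,0],[0.5,0.9,0],[0,0,0]]' --rotation '[[0,0,0],[0,0,0],[0,0,0]]'

```text
time: 21.92
position: [659.3, 100.7, 43.9]
eef_rot: [0.792, -0.562, 0.138, -0.193]
force: [-4.8, -6.9, 1.8]
width: 0.7
```

send_rows --hand '[0,0,0,0,0]' --delta_pos '[[-3.5,-6.5,0],[-9,-17.8,0],[-14,-27,0],[-14,-27,20],[0,0,50]]' --rotation '[[0,0,0],[0,0,0],[0,0,0],[0,0,0],[0,0,0]]'

```text
time: 22.55
position: [618.4, 23.5, 113.5]
eef_rot: [0.793, -0.56, 0.141, -0.194]
force: [0.9, -0.4, 0.2]
width: 0.8
```

send_rows --hand '[0,0,0,0,0]' --delta_pos '[[-10,-20,50],[-20,-40,40],[-20,-40,20],[-10,-20,0],[0,0,0]]' --rotation '[[0,0,0],[0,0,0],[0,0,0],[0,0,0],[0,0,0]]'

```text
time: 23.18
position: [560.5, -95.3, 225.5]
eef_rot: [0.793, -0.56, 0.137, -0.195]
force: [0.3, 0.7, 0.1]
width: 0.6
```

```bash
python3 chk.py; python3 m1.py >/dev/null; python3 - <<'E'
from h import *
a=cv2.imread("pics/chk_scene.png");b=cv2.imread("pics/chk_top.png")
cv2.imwrite("pics/fin.png",np.vstack([cv2.resize(a,(700,525))[100:400],cv2.resize(b,(700,525))[100:400]]))
for n in("scene","top"):
    p=dict(np.load(n+".npz"))["image"]; c=cam(n); P=cloud(c)
    for nm,x,y,z in(("cover",461,-363,40),("orange1",566,-208,56),("orange2",743,-357,56)):
        q=P[(c["range_z"]>0)&(abs(P[...,2]-z)<7)&(np.hypot(P[...,0]-x,P[...,1]-y)<75)]
        if len(q)>20: print(n,nm,np.round(cv2.minAreaRect(q[:,:2].astype(np.float32))[0],1))
E
```

```text
23.175 [560.50196086 -95.32638259 225.50737264] 0.6182695659987832 [0.27969679 0.65820306 0.08705997] [[0.886, 0.156, 0.436], [-0.463, 0.297, 0.835], [0.001, -0.942, 0.335]] [ 0.04997385  0.48693103  0.40186044  1.75478849 -0.63465364  1.00680856
  0.29305973]
scene bar X -34.9340703860373
top bar X -36.15914749251987
wrist bar X -36.722425585280625
scene cover [ 462.  -364.1]
scene orange1 [ 567.5 -208.6]
scene orange2 [ 744.5 -358.2]
top cover [ 459.5 -362. ]
top orange2 [ 741.9 -356.7]
```

View pics/fin.png

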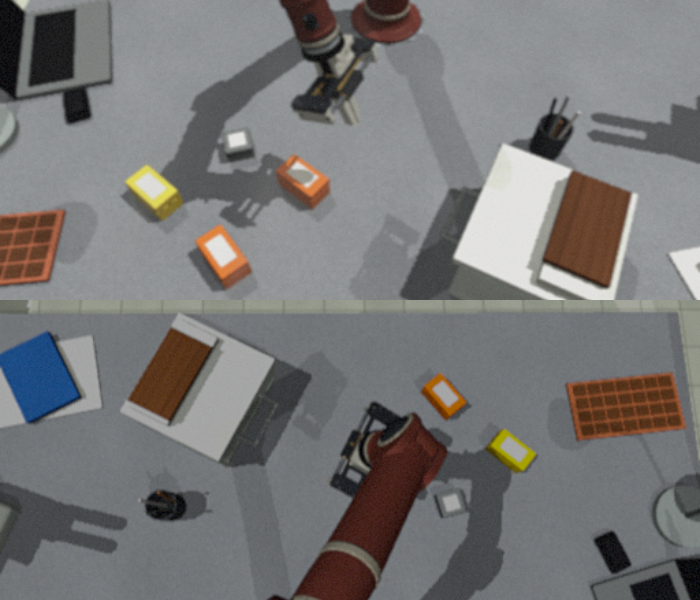

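The pictures show the drawer shut, the bar tucked in front of the slab at (460,200) in the upper view, and all the other things in place. The bar is at X=-35 to -36 (shut = -35) and the push met the stop with rising force. Handing in.

```bash
python3 -c "
from workcell import env
print(env.hand_in())"
```

```text
the job is handed in; nothing more can be done
None
```

The drawer is shut with the slide box inside, and I handed the job in at about 23 s of the 72 s allowed; no verdict came back.

- **Opening:** I gripped the bar handle with a 30° lean and pulled the drawer from about 26 mm ajar to about 169 mm out.
- **Placing:** I lifted the long grey slide box by its sides and lowered it into the ribbed compartment until it touched the floor. After release its top measured 94 mm above the desk all over, as expected, and it lay inside the ribs, aligned to within about 1°.
- **Closing:** I pushed the bar in with closed, leaned fingers, slowly at the end, until it met the stop at about 8 N.

**Last checks:** The handle measured 35 to 37 mm in front of the slab edge from three cameras; 35 mm is shut, so those readings agree to within calibration. The cover box and both orange boxes measured within about 1 mm of where they started; one orange box was hidden from the top camera and checked only from the scene camera. The pen pot and yellow box I checked only by eye, and they looked unmoved. I could not see the box itself once the drawer was shut. No force reading passed about 10 N.

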